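Fit the battery cell into the cupboard light

TASK

Fit the big battery cell from the tray into the open battery bay of the cupboard light: with the knobbed end held up, put the flat end against the spring contact and press the spring back, then tip the knobbed end down past the end wall and press the cell fully home so that it lies flat on the bay floor, clamped between the spring and the end contact, and let go. The spring is easily bent, so press gently, by feel; leave the small cell and the other things where they are.

Things in the scene. Friction and masses are not known exactly. Their poses are not given: they have to be found in the camera images.
- big_cell: the big cylindrical battery cell, dark jacket with bare steel ends, 33 mm diameter, body 61 mm long plus a 10 mm wide knob standing 2.5 mm out of one end; 0.1 to 0.2 kg. Origin at the middle of the body on the cell's axis; x axis along the cell towards the knob. It starts lying level, in one of the tray's two troughs.
- big_cell_center (a point): centre of the big cell (on its axis, half-way along the 61 mm body), x towards the knob
- big_cell_nub (a point): tip of the knob of the big cell, on its axis, 33 mm from the centre
- big_cell_flat (a point): centre of the flat end of the big cell, 30.5 mm from the centre
- light: cupboard light lying lens down, fixed; white housing 180 (x) x 90 (y) x 24 mm high; origin under its centre, x along its length. On its back stands a grey battery carrier, the bay along x on the centre line. The carrier sits up to 10 mm either way along x from its nominal place; this offset is not reported, so feel for the spring. Below, 'nominal' is without it, in the light's frame.
- bay_seat (a point): nominal centre of a rightly seated big cell: x = -1, z = 48.5 mm in the light's frame, axes as the light's, knob towards +x. The bay floor is at z = 32 mm, a rib 24 mm wide, so that fingers fit beside it down to z = 26 mm. The end contact to spring gap, 57.5 mm, is 6 mm shorter than the cell with its knob (63.5 mm).
- spring_tip (a point): nominal tip of the free spring contact, at the -x end of the bay (x = -25.5, z = 48.5 mm): a domed steel button 16 mm across that yields towards -x, 1.2 N per mm, at most 14 mm. A seated cell holds it 6 mm in (7 N). To pass the end wall 7 to 9 mm (8 to 11 N) is right; beyond about 11 mm (13 N) it is bent for good.
- end_contact (a point): nominal point where the knob meets the end contact at the +x end: upright face at x = +32 mm, on an end wall 4.5 mm thick whose top is at z = 48 mm (16 mm above the bay floor). With the flat end's lower edge 1 to 5 mm over the bay floor, a tilt of 20 to 28 degrees holds the knobbed end over this wall. Friction can hold a clamped cell a few mm above the floor; 10 to 20 N from above sends it home (top of the cell then at z = 65 mm).
- bay_sides (a point): middle of the bay floor (z = 32 mm). Side cheeks 37 mm apart, 4 mm thick, guide the cell: at the spring end from nominal x = -40 to -22 mm, up to z = 48 mm; at the contact end from x = 21 to 33 mm, up to z = 40 mm. Between them the sides are open for the fingers. Behind the spring a wall (x = -50 mm) rises to z = 58 mm.
- tray: grey tray for the cells, fixed, 90 mm (x) x 150 mm (y), base 5 mm thick; origin at the centre of its underside. Two raised troughs along x, at y = +40 and -40 mm: floor at z = 15 mm, 30 mm wide, ribs up to z = 20 mm keep a cell from rolling. Cells lie with knobs to the tray's +x; the big cell's axis is at z = 31.5 mm.
- small_cell: a smaller cell of the same make, 26 mm diameter, 47.5 mm long, in the other trough; origin at its centre; to be left alone
- tub: clear square tub of markers, 125 mm wide, 120 mm high; origin under its centre; bystander
- tin: small pepper tin, 41 mm diameter, 51 mm high; origin under its centre; bystander
- marker_a: marker pen lying on the worktop, 128 mm long, 12 mm thick; bystander
- marker_b: marker pen lying on the worktop, 128 mm long, 12 mm thick; bystander
Not all that is in view belongs to the job. Leave any brown or purple look-alike of the big_cell alone.

How it is judged:
By the outcome, as a careful person would: the job done as asked, in the order asked, and still so for the second after the job is handed in, with the robot touching nothing.
It also fails if it takes over 69 s, if anything falls off the work surface, if the arm or the gripper's body presses on something with over 40 N, if the wrist force passes 120 N, or if a joint passes its speed limit or range.

ROBOT

A 7-joint arm with a two-finger parallel gripper is mounted at the origin on a cart in front of the work surface, level with it; the furniture and walls round the work are solid. World frame = base frame: x ahead of the robot, y to its left, z up, the work surface at z = 0. Lengths are in m, angles in rad, forces in N, time in s.
With the tool pointing down it reaches from about 0.425 to 0.825 m from the base axis. Payload 3.6 kg.
Tool frame: the origin (TCP) lies where the fingers leave the gripper's body, on its centre line; the fingertips stand 73 mm ahead of it and the grasp point (between the pads) lies 54 mm ahead of it; z points along the fingers, y is the line along which they close (so a half turn about z gives the same grasp; the last joint's range is limited). The gripper opens to 85 mm and grips with 20 to 120 N. Pads are 22 mm wide; open, the fingers measure 114 mm over their backs; the gripper's body (76 mm by 85 mm) begins 54 mm behind the grasp point. The pads swing forward as they close: fully open they stand 13 mm farther back than shut.
Start: joints at [-1.312, 0.615, -0.013, 1.423, 0.008, 1.103, -0.04], TCP at [0.183, 0.624, 0.304] pointing down, gripper open.
Joint ranges: [-3.12, 3.12], [-0.3, 2.06], [-1.34, 1.32], [0.26, 2.42], [-1.36, 4.5], [0.01, 1.98], [-2.84, 2.84]. Speed limits (rad/s): [2.79, 2.79, 3.14, 3.14, 3.14, 3.14, 3.14].

INTERFACE

Orientations are given as a unit quaternion [x, y, z, w].
In Python, from station import arm, snapshot, camera_info, ticket gives the robot as it stands. Calls block until the motion is done:
- arm.movep(position, orientation): joint-space move of the TCP to a pose.
- arm.line_to(position, velocity=0.15, ori=None): straight line of the TCP; ori=None keeps the orientation; velocity is the mean speed in m/s.
- arm.move_j(angles): joint-space move.
- arm.move_gripper(opening, effort=None): opening from 0.0 (shut) to 1.0 (fully open); effort is the grip in N (None keeps the last); returns when the fingers have stopped.
- arm.pause(seconds).
- arm.ik(position, orientation): joint angles nearest the present ones, or None.
- snapshot(name): name is "scene" or "top" or "wrist"; returns the picture (384x512x3 uint8, blue, green, red); there is no depth.
- camera_info(name): a dict with "fx", "fy", "cx", "cy" (pixels), "dist_coeffs" ([k1, k2, p1, p2, k3] as OpenCV has them; the pictures are not rectified), "R" (3x3) and "t" (3): a world point X has camera coordinates R X + t; the wrist camera has in their place "T_tool_cam" (4x4, takes a point from camera to tool coordinates, whose origin is the TCP and whose axes are the flange's). Camera axes: x right, y down, z forward; pixel columns grow to the right and rows downward; lengths in m; the calibration is good to about 2 mm. A picture is of the moment at which its call begins: read the wrist's pose just before it. camera_info takes no time and is no camera call.
A pose or a line that the arm cannot do raises arm.MotionError and nothing moves.
- ticket.finish_job(): hands the job in; it is judged then, once.
Readings, each from a call of its own:
- arm.read_time(): time.
- arm.read_joint_positions(): joint angles.
- arm.read_dq(): joint speeds.
- arm.read_effort(): joint torques, N m.
- arm.read_tool_pos(): TCP position.
- arm.read_eef_rot(): TCP orientation.
- arm.read_ft_force(): force on the tool from outside, world axes, zero at the start.
- arm.read_wrist_torque(): the same for the moment, N m.
- arm.read_opening(): opening from 0.0 (shut) to 1.0 (fully open).
- arm.read_finger_force(): force on a finger pad.
Only numpy, scipy, OpenCV 4.12 (cv2) and the standard library are available. Lean on these libraries where they do the work, as an engineer would, in place of code of your own. Each camera call takes 0.05 s, during which the arm holds its last target. There are 200 camera calls.

## Working session

There is one attempt and no reset: what is moved stays moved. The work goes in short steps, each a Python script; the robot and the scene stay as the last script left them, time stands still between calls to the robot, and variables do not carry over. Pictures are saved under pics/ and viewed, at most 10 in all, crops included, and the job is handed in when it is done.

```bash
mkdir -p pics; ls
python3 - <<'E'
from station import arm,snapshot,camera_info
import cv2,numpy as np
a=snapshot("scene");b=snapshot("top")
cv2.imwrite("pics/s1.png",a);cv2.imwrite("pics/t1.png",b)
for n in("scene","top","wrist"):print(n,camera_info(n))
print(arm.read_tool_pos(),arm.read_eef_rot(),arm.read_time())
E
```

```text
pics
scene {'fx': 453.53414543375055, 'fy': 453.53414543375055, 'cx': 258.249090794849, 'cy': 189.91124476114828, 'dist_coeffs': array([-0.05660261,  0.        ,  0.        ,  0.        ,  0.        ]), 'R': array([[ 0.8212373 , -0.57044134, -0.01288328],
       [-0.35178319, -0.48841017, -0.79856377],
       [ 0.44924146,  0.66034247, -0.60177232]]), 't': array([-0.29527971,  0.37456562,  1.14778953])}
top {'fx': 458.19711985326563, 'fy': 458.19711985326563, 'cx': 258.3897133132484, 'cy': 193.15564297963226, 'dist_coeffs': array([-0.17470192,  0.        ,  0.        ,  0.        ,  0.        ]), 'R': array([[ 0.00905413, -0.99972316, -0.02171685],
       [-0.980586  , -0.00462237, -0.19603501],
       [ 0.19588036,  0.02307017, -0.98035639]]), 't': array([0.27111802, 0.55565487, 1.31329055])}
wrist {'fx': 316.98555816181175, 'fy': 316.98555816181175, 'cx': 251.75276387383929, 'cy': 192.59050483013527, 'dist_coeffs': array([0.0307414, 0.       , 0.       , 0.       , 0.       ]), 'T_tool_cam': array([[-9.03294156e-04, -9.62547089e-01, -2.71113048e-01,
         6.81276956e-02],
       [ 9.99999474e-01, -1.00095084e-03,  2.21931899e-04,
        -4.15391441e-04],
       [-4.84990736e-04, -2.71112705e-01,  9.62547488e-01,
        -7.00641221e-02],
       [ 0.00000000e+00,  0.00000000e+00,  0.00000000e+00,
         1.00000000e+00]])}
[0.18307764 0.62315416 0.30281687] [ 1.42369824e-01  9.89812845e-01 -1.15783239e-03 -1.55936328e-04] 0.1
```

View pics/t1.png

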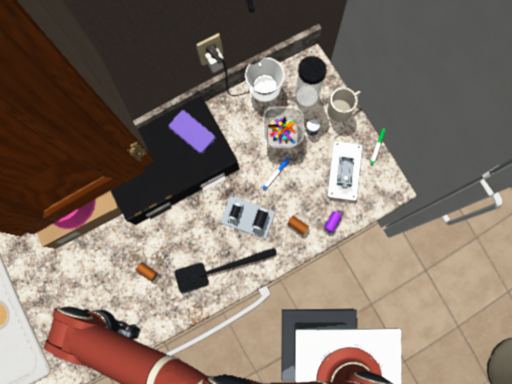

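View pics/s1.png

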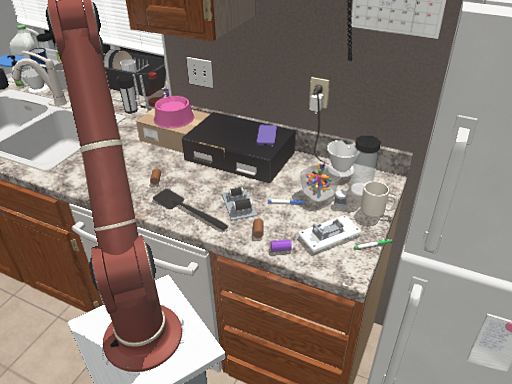

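The top view shows the tray at (248,217) with two dark cells at (236,212) and (260,218), and the light at (345,170). Things that could be mistaken for the big cell are the small dark cell in the tray, the brown cylinders at (298,225) and (147,271), and the purple one at (333,221). Next I'll crop the tray and the light.

```bash
cat > h.py <<'E'
from station import arm,snapshot,camera_info
import cv2,numpy as np
from scipy.spatial.transform import Rotation as Ro
def cam(n,p=None,q=None):
    c=camera_info(n);K=np.array([[c['fx'],0,c['cx']],[0,c['fy'],c['cy']],[0,0,1]])
    if n=="wrist":
        T=np.eye(4);T[:3,:3]=Ro.from_quat(q).as_matrix();T[:3,3]=p
        M=np.linalg.inv(T@c['T_tool_cam']);R,t=M[:3,:3],M[:3,3]
    else:R,t=c['R'],c['t']
    return K,c['dist_coeffs'],R,t
def back(C,uv,z):
    K,d,R,t=C;o=cv2.undistortPoints(np.array(uv,float).reshape(-1,1,2),K,d).reshape(-1,2)
    r=np.c_[o,np.ones(len(o))]@R;c=-R.T@t
    return c+r*((np.asarray(z)-c[2])/r[:,2])[:,None]
def proj(C,X):
    K,d,R,t=C
    return cv2.projectPoints(np.array(X,float).reshape(-1,1,3),cv2.Rodrigues(R)[0],t,K,d)[0].reshape(-1,2)
E
python3 - <<'E'
from h import *
b=cv2.imread("pics/t1.png");f=lambda x0,y0:cv2.resize(b[y0:y0+75,x0:x0+66],None,fx=6,fy=6,interpolation=cv2.INTER_CUBIC)
cv2.imwrite("pics/t1c.png",np.hstack([f(214,180),f(312,133)]))
C=cam("top")
print(back(C,[(236,212),(260,218),(248,217),(345,170),(298,225),(333,221)],[.03,.03,.01,.03,.02,.02]))
E
```

```text
[[0.50070641 0.34305931 0.03      ]
 [0.48277955 0.2700436  0.03      ]
 [0.48853548 0.30731466 0.01      ]
 [0.63368933 0.00820623 0.03      ]
 [0.46334009 0.15467109 0.02      ]
 [0.47595228 0.04777742 0.02      ]]
```

View pics/t1c.png

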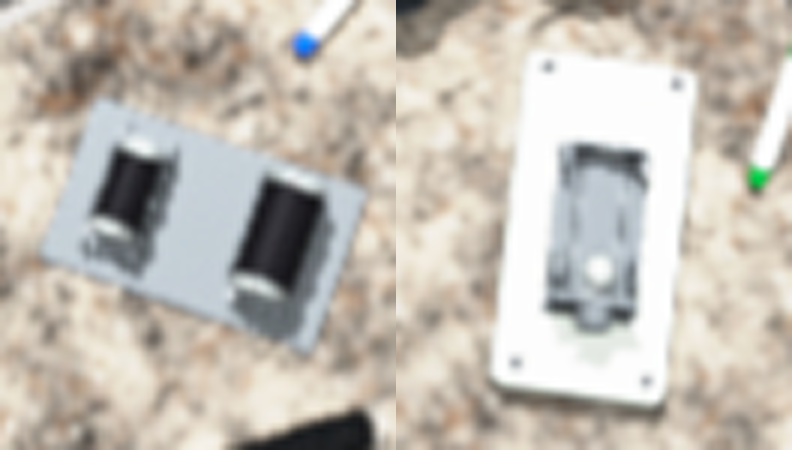

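The big cell is the larger, right-hand one in the tray, at about crop (280,230). The light's white spring dome is at crop (598,268), so the spring is on the robot's side. Next are close wrist views of both.

```bash
cat >> h.py <<'E'
def rot(yaw,tilt=0):
    """tool frame for a cell with horizontal heading yaw (to the knob), knob up by tilt; tool x = -cell axis"""
    c=np.array([np.cos(yaw)*np.cos(tilt),np.sin(yaw)*np.cos(tilt),np.sin(tilt)])
    y=np.array([-np.sin(yaw),np.cos(yaw),0]);x=-c
    return np.c_[x,y,np.cross(x,y)]
def quat(*a):return Ro.from_matrix(rot(*a)).as_quat()
def wshot(name):
    p,q=arm.read_tool_pos(),arm.read_eef_rot();im=snapshot("wrist");cv2.imwrite(f"pics/{name}.png",im)
    np.savez(f"pics/{name}.npz",p=p,q=q);return im,cam("wrist",p,q)
def load(name):
    d=np.load(f"pics/{name}.npz");return cv2.imread(f"pics/{name}.png"),cam("wrist",d['p'],d['q'])
E
python3 - <<'E'
from h import *
arm.movep([.634,.008,.26],quat(np.radians(-5)));wshot("w_light");print(arm.read_time())
arm.movep([.483,.270,.22],quat(np.radians(-21)));wshot("w_tray")
print(arm.read_tool_pos(),arm.read_joint_positions(),arm.read_time(),arm.read_ft_force())
E
```

```text
2.85
[0.48452431 0.26834302 0.22031079] [-0.64391428  0.56734638  0.15034589  1.81072636 -0.11370105  0.77072805
  0.76605082] 4.0667 [-0.22130406 -1.32968544 -0.31985851]
```

View pics/w_light.png

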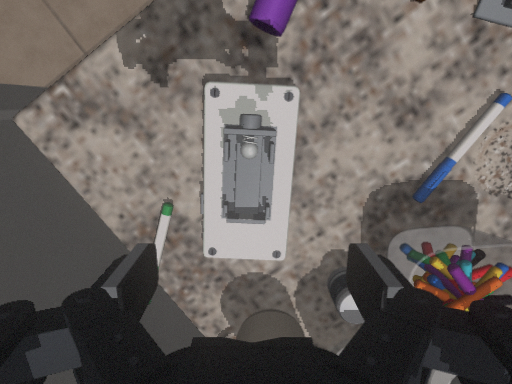

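View pics/w_tray.png

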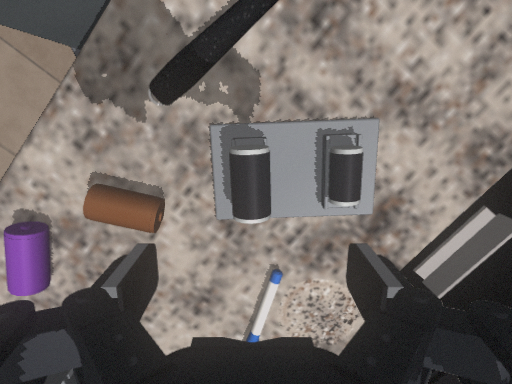

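The light is at about (250,170) with the spring dome at (249,150). The big cell is at (251,183) and wider than the small cell at (345,176). I'll enlarge both to pick edges and see which end has the knob.

Run:
```python
from h import *
a,_=load("w_light");b,_=load("w_tray")
f=lambda i,x0,y0,w,h,s:cv2.resize(i[y0:y0+h,x0:x0+w],None,fx=s,fy=s,interpolation=cv2.INTER_CUBIC)
A=f(a,195,70,115,200,3);B=f(b,200,105,110,150,4)
cv2.imwrite("pics/crop2.png",np.hstack([A,B[:600]]))
```

```text
(no output)
```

View pics/crop2.png

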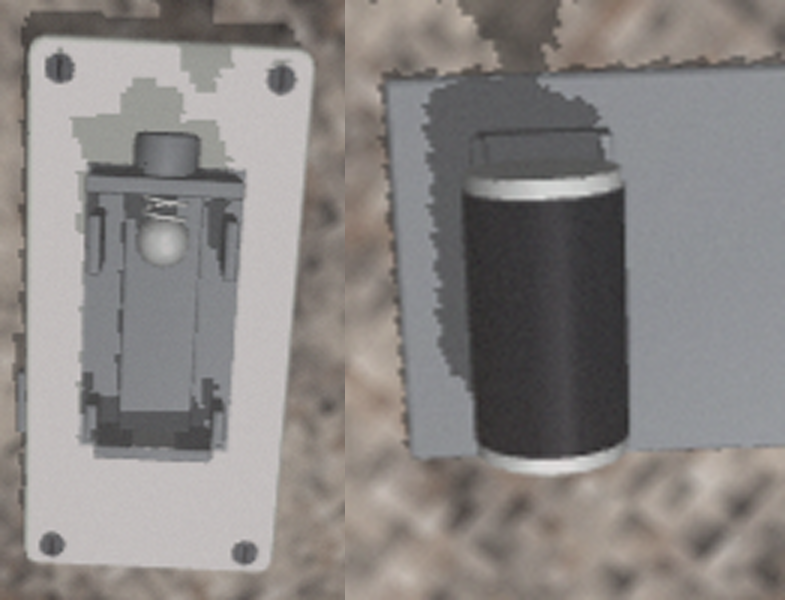

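Run:
```python
from h import *
from scipy.optimize import least_squares
_,C=load("w_light")
g=lambda l:np.array(l)/3+[195,70]
uv=g([(28,36),(316,46),(270,572),(27,563)])
# image up = light -x ; image left = ?
W=back(C,uv,[.024]*4);print(W, np.linalg.norm(np.diff(W,axis=0),axis=1))
S=back(C,g([(59,67),(281,77),(244,552),(52,544)]),[.024]*4);print("screws",S.mean(0),np.linalg.norm(np.diff(S,axis=0),axis=1))
for P in(W,S):
    c=P.mean(0);d=(P[2]+P[3]-P[0]-P[1])/2;print("light",c,np.degrees(np.arctan2(d[1],d[0])))
d=(W[2]+W[3]-W[0]-W[1])/2;yaw=np.arctan2(d[1],d[0]);c=W.mean(0)
def loc(uv,z):
    v=back(C,g([uv]),[z])[0]-c;e=np.array([np.cos(yaw),np.sin(yaw)]);return np.array([v[:2]@e,v[1]*e[0]-v[0]*e[1]])*1000
for n,p,z in(("wall back L",(88,180),.058),("wall back R",(245,180),.058),("wall front L",(88,192),.058),("wallfrontR",(245,192),.058),("dome",(162,243),.0485),
 ("cheek L in",(104,240),.048),("cheek R in",(222,240),.048),("endwall L",(95,455),.048),("endwall R",(212,455),.048),("endface",(155,447),.048),("floorrib L",(121,400),.032),("rib R",(193,400),.032)):print(n,loc(p,z).round(1))
_,C2=load("w_tray");h=lambda l:np.array(l)/4+[200,105]
N=back(C2,h([(544,180),(553,455)]),[.0315]*2);a=N[1]-N[0];print("cell yaw",np.degrees(np.arctan2(a[1],a[0])),N)
print("apex far,near",back(C2,h([(552,472),(545,178),(545,165)]),[.048]*3))
T=back(C2,[(210,125),(379,118),(372,213),(217,218)],[.005]*4);t=T[3]-T[0]+T[2]-T[1];print("tray",T.mean(0),np.degrees(np.arctan2(t[1],t[0])),np.linalg.norm(np.diff(T,axis=0),axis=1))
```

```text
[[ 0.54419914 -0.0260127   0.024     ]
 [ 0.55455277  0.06088468  0.024     ]
 [ 0.73020163  0.03681773  0.024     ]
 [ 0.71920776 -0.04871527  0.024     ]] [0.08751201 0.17728999 0.08623665]
screws [0.63768232 0.00529597 0.024     ] [0.06810625 0.16053527 0.06776566]
light [0.63704032 0.00574361 0.024     ] -7.597080416649752
light [0.63768232 0.00529597 0.024     ] -7.704341758426312
wall back L [-48.7 -22. ]
wall back R [-50.8  22.2]
wall front L [-45.4 -21.9]
wallfrontR [-47.4  22.4]
dome [-30.6  -0.4]
cheek L in [-30.6 -17.6]
cheek R in [-32.2  17.4]
endwall L [ 37.5 -18.6]
endwall R [35.8 18.4]
endface [34.   0.3]
floorrib L [ 24.1 -11.6]
rib R [23.  12.1]
cell yaw -15.161351834259651 [[0.48015373 0.34360825 0.0315    ]
 [0.53805864 0.32791777 0.0315    ]]
apex far,near [[0.53402206 0.3244179  0.048     ]
 [0.47605405 0.34066517 0.048     ]
 [0.47368203 0.34138554 0.048     ]]
tray [0.49041285 0.30753497 0.005     ] -18.988099173950985 [0.14778573 0.08776282 0.14739954]
```

Run:
```python
from h import *
_,C2=load("w_tray");h=lambda l:(np.array(l)-[345,0])/4+[200,105]
N=back(C2,h([(544,180),(553,455)]),[.0315]*2);a=N[1]-N[0];y=np.degrees(np.arctan2(a[1],a[0]));print("cell yaw",y,N)
P=back(C2,h([(552,472),(545,178),(545,165)]),[.048]*3);print("apex far,near",P,np.linalg.norm(P[0]-P[1:],axis=1))
y=np.radians(-19.);e=np.array([np.cos(y),np.sin(y),0]);c=P[0]-.0305*e;c[2]=.0315;print("centre",c)
t=np.radians(35)
g=c-.02*e; p=g-.16*rot(y,t)[:,2]-.06*e
print(p,arm.ik(p,quat(y,t)))
arm.movep(p,quat(y,t));im,C=wshot("w_near");print(arm.read_time())
u=proj(C,[c-.0305*e])[0];print(u);x0,y0=np.maximum(np.int_(u-[50,40]),0)
cv2.imwrite("pics/near.png",cv2.resize(im[y0:y0+80,x0:x0+100],None,fx=6,fy=6,interpolation=cv2.INTER_CUBIC));print(x0,y0)
```

```text
cell yaw -19.399129401738907 [[0.45468062 0.2780593  0.0315    ]
 [0.5110993  0.25819211 0.0315    ]]
apex far,near [[0.50869208 0.25888459 0.048     ]
 [0.45221513 0.27932464 0.048     ]
 [0.44990699 0.28022276 0.048     ]] [0.06006198 0.06253802]
centre [0.47985376 0.26881441 0.0315    ]
[0.31743993 0.32473798 0.16256433] [-1.70830543  0.78672418  0.89564789  2.27552692  0.06172352  0.16212935
  0.14977098]
5.2167
[251.74884168 231.04878594]
201 191
```

View pics/near.png

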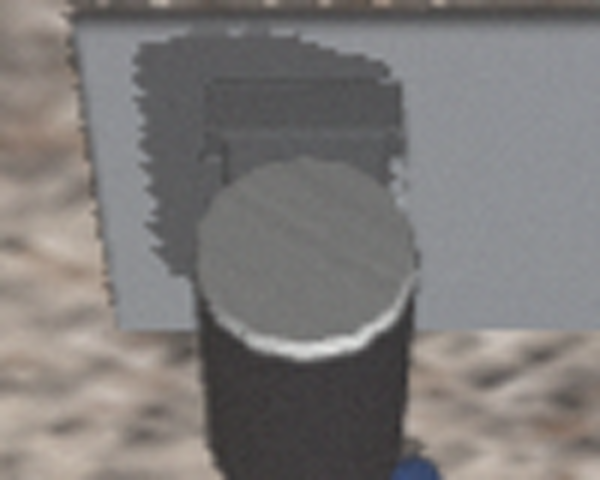

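The near end is a plain flat face centred at (252,233), within 1.5 px of my estimate, so the knob points away (+x). Now the pick.

```bash
cat >> h.py <<'E'
LO=np.array([.6372,.0057,0]);LY=np.radians(-7.6);LR=Ro.from_euler('z',LY).as_matrix();CZ=.056
def tcp(C,tilt):
    """TCP pose for cell centre C (light frame, mm) with knob up by tilt (deg)"""
    r=rot(LY,np.radians(tilt));return LO+LR@(np.array(C)/1000)-CZ*r[:,2],Ro.from_matrix(r).as_quat()
def cen(E,tilt):
    """cell centre from lower edge E=(x,z) of the flat end, mm"""
    t=np.radians(tilt);return np.array([E[0]+30.5*np.cos(t)-16.5*np.sin(t),0,E[1]+30.5*np.sin(t)+16.5*np.cos(t)])
def F():return LR.T@np.array(arm.read_ft_force())
E
python3 - <<'E'
from h import *
y=np.radians(-19.2);q=quat(y);c=np.array([.4800,.2690,.0315])
arm.move_gripper(.65,60)
arm.movep(c+[0,0,.056+.07],q);arm.line_to(c+[0,0,.056],.12)
print(arm.read_tool_pos(),arm.read_ft_force())
arm.move_gripper(0.0,60);print(arm.read_opening(),arm.read_finger_force())
f0=F();arm.line_to(c+[0,0,.056+.12],.15);print(f0,F(),arm.read_opening(),arm.read_time())
p,q=tcp(cen((-7,60),26),26);print(p,arm.ik(p,q))
arm.movep(p,q);wshot("w_held");cv2.imwrite("pics/s2.png",snapshot("scene"));print(F(),arm.read_tool_pos()-p,arm.read_time())
E
```

```text
[0.47995092 0.26958256 0.08772438] [ 0.1870104  -0.03417134 -0.64582206]
0.3699660827270415 59.30071234703064
[ 0.11118111 -1.12697265  5.10784653] [ 0.06415234  0.28268183 -1.62860915] 0.36378854735820637 8.875
[0.62593118 0.00720358 0.13853289] [-0.16164527  0.69862317  0.12332658  1.96875828  0.43170295  0.03719652
  0.92531454]
[-0.84769878 -0.11108742 -0.70718445] [0.00018847 0.00221014 0.0001982 ] 10.1917
```

View pics/w_held.png

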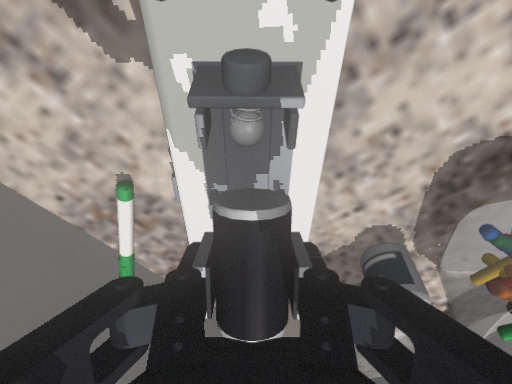

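The cell is held squarely: its flat end is at (252,200), with the spring dome ahead at (247,130) and the rear wall from (189) to (303). I'll check the lateral alignment and the reachability of the planned poses.

Run:
```python
from h import *
d=np.load("pics/w_held.npz");_,C=load("w_held")
P=back(C,[(246.5,135),(189,103),(303,103),(204,110),(291,110)],[.052,.058,.058,.048,.048]);L=(P-LO)@LR*1000
print(L.round(1));print("tool in light",((d['p']-LO)@LR*1000).round(1),((arm.read_tool_pos()-LO)@LR*1000).round(1))
print((Ro.from_quat(d['q']).as_matrix().T@(P-d['p']).T).T.round(4))
x=LR.T@Ro.from_quat(arm.read_eef_rot()).as_matrix();print(x.round(3))
for t,e in((26,(-7,36)),(26,(-30,36)),(22,(-26,36)),(24,(-26,36)),(12,(-32,34)),(0,(-33,32))):
    print(t,e,arm.ik(*tcp(cen(e,t),t)))
```

```text
[[-30.6  -0.7  52. ]
 [-48.2 -22.4  58. ]
 [-48.3  21.   58. ]
 [-40.2 -18.6  48. ]
 [-40.2  18.1  48. ]]
tool in light [-11.5   2.  138.4] [-11.5   2.2 138.7]
[[ 0.055  -0.0028  0.0693]
 [ 0.0682 -0.0244  0.0561]
 [ 0.0682  0.0191  0.0562]
 [ 0.0654 -0.0206  0.0686]
 [ 0.0654  0.0161  0.0687]]
[[-0.899 -0.003  0.439]
 [-0.002  1.     0.003]
 [-0.439  0.001 -0.899]]
26 (-7, 36) [ 0.17180226  0.769412   -0.39105469  1.96828554  1.64258729  0.3504222
 -0.17997465]
26 (-30, 36) [ 0.39372328  0.85408267 -0.77071466  2.0237822   1.72494398  0.63322411
 -0.19126209]
22 (-26, 36) [-0.12854619  0.7280633   0.07371607  1.97160213  0.43182055  0.07446555
  0.93050711]
24 (-26, 36) [-0.07969892  0.72382279 -0.0067939   1.99962398  1.48536702  0.09232004
 -0.11155737]
12 (-32, 34) [ 0.05113277  0.76081596 -0.18248832  1.83215713  0.4576197   0.38586365
  0.9587062 ]
0 (-33, 32) [ 0.22569585  0.86997177 -0.47144988  1.63950028  0.52698318  0.76179976
  0.94772695]
```

The arm settles about 2.2 mm off in y, so I'll close the loop on the pose reading, use a 22° tilt (away from the joint limit), descend, and feel for the spring.

```bash
cat >> h.py <<'E'
import json,os
B=np.array(json.load(open("bias.json"))) if os.path.exists("bias.json") else np.zeros(3)
def go(E,tilt,v=.05,n=1,y=-.4):
    """line to lower-edge pose E with closed-loop position bias"""
    global B
    C=cen(E,tilt);C[1]=y;p,q=tcp(C,tilt)
    for i in range(n):
        arm.line_to(p+B,v,ori=q)
        if n>1: arm.pause(.1);B=B+.8*(p-arm.read_tool_pos());json.dump(list(B),open("bias.json","w"))
    return (LR.T@(arm.read_tool_pos()-p)*1000).round(2)
E
python3 - <<'E'
from h import *
print(go((-8,60),22,.1,4),B);print(arm.read_joint_positions(),F(),arm.read_time())
print(go((-8,37),22,.08,2),B,F(),arm.read_time())
f0=F();x=-8
for i in range(24):
    x-=1.;e=go((x,37),22,.02);f=F()-f0
    if i%3==0 or f[0]>1:print(x,e,f.round(2))
    if f[0]>2.5 or np.abs(f[1:]).max()>6:break
np.save("f0.npy",f0);print(arm.read_time(),arm.read_joint_positions())
E
```

```text
[ 0.06 -0.03  0.04] [0. 0. 0.]
[-0.07839573  0.70139876  0.00880198  1.90949532  0.432598    0.16950626
  0.95173594] [-0.17771729  0.60638955 -0.51594711] 11.6
[-0.16 -0.09 -0.01] [0. 0. 0.] [ 1.05347353  0.16489497 -1.40537324] 12.4917
-9.0 [-0.19  0.04 -0.23] [-0.89 -1.   -0.64]
-12.0 [-0.17  0.01 -0.24] [-1.36 -0.07 -0.12]
-15.0 [-0.22  0.03 -0.27] [-0.58  0.19 -0.13]
-18.0 [-0.2   0.03 -0.26] [-0.65 -0.35 -0.1 ]
-21.0 [0.34 0.03 0.02] [ 0.53 -0.66 -0.41]
-22.0 [0.44 0.04 0.07] [ 2.17 -0.19 -0.73]
-23.0 [0.49 0.03 0.09] [ 2.25 -0.1  -0.67]
-24.0 [0.55 0.05 0.14] [ 3.93  0.13 -1.03]
16.4917 [-0.12353869  0.72789285  0.06870739  1.96530118  0.43829079  0.07958563
  0.92648997]
```

```bash
cat >> h.py <<'E'
def fa(n=4):
    f=[]
    for _ in range(n):f.append(F());arm.pause(.03)
    return np.mean(f,0)-np.load("f0.npy")-np.array([-.7,0,0])
E
python3 - <<'E'
from h import *
x=-24;print(fa())
for z in(36,35):e=go((x,z),22,.03);print(z,e,fa().round(2))
while x>-29:
    x-=.8;e=go((x,35),22,.02);f=fa();print(round(x,1),e,f.round(2))
    if f[0]>9 or np.abs(f[1:]).max()>7:break
json.dump(x,open("x.json","w"));print(arm.read_time(),arm.read_opening())
E
```

```text
[ 4.48848508 -0.37390085 -0.62628621]
36 [0.81 0.01 0.6 ] [ 4.49 -0.69  4.55]
35 [0.68 0.19 0.34] [ 5.4  -0.71  5.28]
-24.8 [0.93 0.21 0.41] [ 5.23 -0.5   4.79]
-25.6 [1.22 0.22 0.49] [ 6.29 -1.15  3.78]
-26.4 [1.49 0.16 0.6 ] [ 6.76 -0.99  3.54]
-27.2 [1.74 0.17 0.62] [ 7.37 -1.03  3.37]
-28.0 [1.99 0.21 0.7 ] [ 8.05 -0.86  2.93]
-28.8 [2.23 0.18 0.73] [ 8.53 -1.16  2.06]
-29.6 [2.5  0.16 0.84] [ 8.79 -1.02  2.28]
20.075 0.36726651573034824
```

```bash
cat > tip.py <<'E'
from h import *
x=json.load(open("x.json"));X=x-15*np.tan(np.radians(22))
for t in np.arange(20,-.1,-2):
    Ez=35-(22-t)/22*1.5
    for k in range(2 if t>2 else 3):
        e=go((X+(50-Ez)*np.tan(np.radians(t)),Ez),t,.04);f=fa(3)
        if f[0]>11.8: X+=1.2
        elif abs(9.9-f[0])>.4: X-=np.clip((9.9-f[0])/1.0,-.8,.9)
        else:break
    print(t,round(X,1),e,f.round(2))
    if f[2]>9 or abs(f[1])>6:print("stop");break
json.dump([X,t,Ez],open("s.json","w"));print(arm.read_time(),arm.read_opening(),arm.read_wrist_torque())
cv2.imwrite("pics/s3.png",snapshot("scene"));wshot("w_tip")
E
python3 tip.py
```

```text
20.0 -37.3 [ 3.07 -0.31  1.33] [ 9.15 -1.4   4.18]
18.0 -38.2 [ 3.66 -0.13  1.49] [ 9.94 -1.39  3.  ]
16.0 -38.2 [ 3.87 -0.18  1.4 ] [10.19 -1.61  3.34]
14.0 -38.2 [ 3.93 -0.14  1.36] [10.25 -1.42  3.63]
12.0 -38.2 [ 3.99 -0.13  1.38] [ 9.91 -1.26  3.61]
10.0 -38.2 [ 4.03 -0.12  1.35] [ 9.59 -1.38  4.15]
8.0 -38.7 [ 4.09 -0.12  1.5 ] [10.26 -1.55  3.55]
6.0 -38.7 [ 4.33 -0.09  1.44] [10.01 -0.7   4.64]
4.0 -38.7 [ 4.39 -0.09  1.49] [10.09 -1.68  5.5 ]
2.0 -38.7 [ 4.45 -0.09  1.52] [10.29 -1.06  5.51]
0.0 -38.7 [ 4.4  -0.16  1.35] [10.   -1.8   4.56]
24.975 0.3643244175652222 [-0.42219235 -2.08969004 -0.01102864]
```

```bash
cat > down.py <<'E'
from h import *
X,t,Ez=json.load(open("s.json"));m=LR.T@Ro.from_quat(arm.read_eef_rot()).as_matrix();print("tilt",np.degrees(np.arcsin(-m[2,0])))
for i in range(9):
    Ez-=.8;e=go((X,Ez),0,.03);f=fa(3);print(round(Ez,1),e,"actual z",round(Ez+e[2],2),"x",round(X+e[0],2),f.round(2))
    if f[2]>11 or abs(f[1])>7:break
    if abs(9.6-f[0])>.8:X-=np.clip((9.6-f[0])/1.0,-.8,.5)
json.dump([X,t,Ez],open("s.json","w"));print(arm.read_time(),arm.read_opening())
E
python3 down.py
```

```text
tilt 0.6689136547602434
32.7 [4.11 0.04 1.22] actual z 33.92 x -34.57 [10.58 -0.86  3.66]
31.9 [4.05 0.11 1.3 ] actual z 33.2 x -33.83 [10.4  -0.94  4.67]
31.1 [4.05 0.11 2.03] actual z 33.13 x -33.83 [ 9.17 -1.37  7.81]
30.3 [4.06 0.11 2.79] actual z 33.09 x -33.82 [ 7.48 -1.4  11.29]
26.475 0.3661740694907713
```

```bash
cat > rel.py <<'E'
from h import *
X,t,Ez=json.load(open("s.json"))
for i in range(14):
    X+=.8;e=go((X,Ez),0,.04);f=fa(3);print(round(X,1),e,"z",round(Ez+e[2],2),"x",round(X+e[0],2),f.round(2))
    if f[0]<1.0:break
    if f[2]>13:Ez+=.5
    if f[2]<7:Ez-=.5
json.dump([X,t,Ez],open("s.json","w"));print(arm.read_time())
cv2.imwrite("pics/s3.png",snapshot("scene"));wshot("w_in")
a=cv2.imread("pics/w_in.png");b=cv2.imread("pics/s3.png")
cv2.imwrite("pics/v.png",np.hstack([cv2.resize(a[20:340,120:400],(420,480)),cv2.resize(b[190:270,285:365],(380,480),interpolation=cv2.INTER_CUBIC)]))
E
python3 rel.py
```

```text
-37.1 [3.39 0.16 2.76] z 33.06 x -33.69 [ 6.16 -1.45 12.85]
-36.3 [2.7  0.18 2.78] z 33.08 x -33.58 [ 5.09 -1.62 14.4 ]
-35.5 [2.03 0.21 2.29] z 33.09 x -33.45 [ 4.86 -1.41 12.62]
-34.7 [1.34 0.21 2.27] z 33.07 x -33.34 [ 2.9  -1.22 14.11]
-33.9 [1.22 0.23 1.8 ] z 33.1 x -32.66 [ 3.83 -1.45 12.18]
-33.1 [0.57 0.24 1.8 ] z 33.1 x -32.51 [ 1.93 -1.   13.24]
-32.3 [0.63 0.25 1.33] z 33.13 x -31.65 [ 3.16 -0.94 10.74]
-31.5 [-0.05  0.28  1.31] z 33.11 x -31.53 [ 1.6  -1.46 12.38]
-30.7 [-0.74  0.33  1.31] z 33.11 x -31.42 [ 0.87 -1.28 12.76]
29.625
```

View pics/v.png

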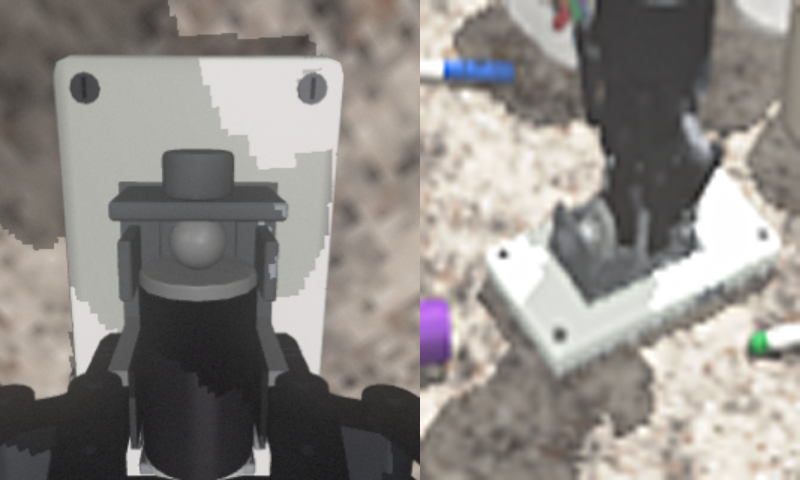

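The cell lies between the cheeks with its flat end against the dome, at crop (198,245–280). Now I'll let go, then press from above with shut fingers at both ends, reading the height.

Run:
```python
from h import *
arm.move_gripper(.65,40);p0=arm.read_tool_pos();print(F(),p0)
arm.line_to(p0+[0,0,.07],.15);arm.move_gripper(0.,40);f0=F();print(arm.read_opening(),arm.read_time())
q=quat(LY,0.)
for px in(14,-14):
    P=lambda z:LO+LR@np.array([px/1000,-.0004,(z+73)/1000])
    arm.line_to(P(72),.12,ori=q);arm.pause(.1);f0=F();z=68
    while z>58:
        arm.line_to(P(z),.04);f=F()-f0;zz=arm.read_tool_pos()[2]*1000-73
        if f[2]>1:print(px,z,round(zz,2),f.round(1))
        if f[2]>14:break
        z-=1.
    arm.line_to(P(72),.1)
arm.line_to(P(150),.2)
arm.line_to(LO+LR@np.array([0.02,0,.23]),.2);wshot("w_end");cv2.imwrite("pics/s4.png",snapshot("scene"));print(arm.read_time())
a=cv2.imread("pics/w_end.png");b=cv2.imread("pics/s4.png")
cv2.imwrite("pics/v2.png",np.hstack([cv2.resize(a[40:280,170:330],(400,600),interpolation=cv2.INTER_CUBIC),cv2.resize(b[195:270,290:340+25],(400,400),interpolation=cv2.INTER_CUBIC)[:600] if 0 else cv2.resize(b[190:270,290:365],(400,600),interpolation=cv2.INTER_CUBIC)]))
```

```text
[-0.16117982  0.10159919 -0.06096449] [0.63516951 0.00569479 0.10277805]
-0.006654328593861031 31.2583
14 66.0 65.91 [0.6 0.5 1.2]
14 65.0 64.92 [0.6 0.1 1.2]
14 64.0 64.67 [-0.7  0.1  5. ]
14 63.0 64.58 [-2.7 -0.1  8.4]
14 62.0 64.5 [-3.9 -0.7 13.8]
14 61.0 64.43 [-5.2 -0.2 16.6]
-14 64.0 64.66 [-1.  -0.2  5.6]
-14 63.0 64.55 [-2.9 -0.8 10.4]
-14 62.0 64.44 [-4.3 -1.2 14.9]
37.4833
```

View pics/v2.png

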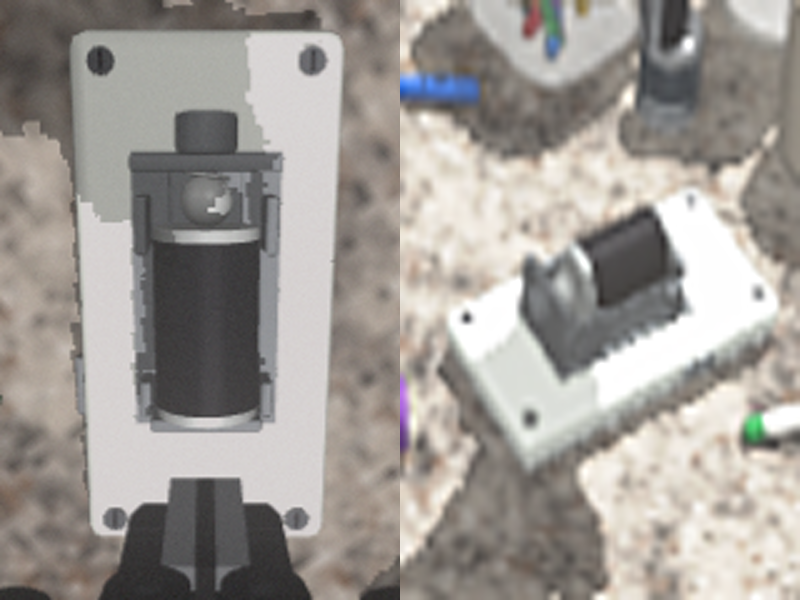

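The cell lies flat: its top is at about 64.6 mm at both ends, where 65 is expected. It sits between the spring dome at crop (207,200) and the end contact at (207,425), with the gripper clear. Handing in.

```bash
python3 -c "
from station import ticket
print(ticket.finish_job())"
```

```text
the job is handed in; nothing more can be done
None
```

The big cell is in the bay, lying flat and clamped between the spring and the end contact, with the gripper clear. The measured spring force peaked at about 10.6 N, and the job was handed in at about 37.5 s of the 69 s limit; no verdict came back.

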